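# Repack an opal diffuser plate by its edges

## Robot

A 6-joint arm with a two-finger parallel gripper is mounted at the origin on the work surface. World frame = base frame: x ahead of the robot, y to its left, z up, the work surface at z = 0. Lengths are in mm, angles in rad, forces in N, time in s.
With the tool pointing down it reaches from about 400 to 925 mm from the base axis. Payload 12.5 kg.
Tool frame: the origin (TCP) lies midway between the tips of the shut fingers; the grasp point (between the pads) lies 19 mm behind it; z points along the fingers, y is the line along which they close (so a half turn about z gives the same grasp; the last joint's range is limited). The gripper opens to 95 mm and grips with 3 to 60 N. Pads are 20 mm wide; open, the fingers measure 119 mm over their backs; the gripper's body (75 mm by 180 mm) begins 59 mm behind the grasp point.
Start: joints at [-1.206, 0.491, 1.559, -0, 1.092, -0.106], TCP at [283.524, -557.011, 214.661] pointing down, gripper open.
Joint ranges: [-3.1, 3.1], [-0.84, 2.19], [0.05, 2.79], [-1.13, 4.28], [0.06, 2.93], [-2.69, 2.69]. Speed limits (rad/s): [2.22, 2.22, 2.79, 3.14, 3.14, 3.14].

## Interface

Orientations are given as [roll, pitch, yaw] about the fixed x, y, z axes, in that order (R = Rz(yaw) Ry(pitch) Rx(roll)).
In Python, from cell import env gives the robot as it stands.
- The arm moves only by the tool carry_out, never from a script. Its argument "series" is a list of rows, each a list of 4 numbers: the shift along the world's x, y, z normalised to -1 to 1, where 1 is 5 cm, then the turn about the world's z normalised to -1 to 1, where 1 is 6 degrees. In form: [[x, y, z, turn], ...]. A call has exactly 5 rows; each row shifts and turns the commanded pose from where the row before left it; what a row does not reach is not made up. A row lasts 1/10 s, in which the tool goes at most 50 mm and 8.59 degrees, less where a joint would pass 70% of its speed; a pose out of reach is approached as far as the arm can. A call with a number of a shift or a turn outside -1 to 1 is refused whole. A call with a gripper value outside its range is refused whole. "fingers" is the closure, from -1 (fully open) to 1 (shut), set as the call begins (left out, the last holds). The fingers move at their own pace and stop on an object; the grip force is fixed at half the most. Time passes only in rows, so rows that do not move let the fingers close, or fill a call up. It gives the time, the measured TCP pose, the force, the opening and the grip force at its end, in the units of the state.
- env.state(): the state, without advancing time (a new reading comes with each control period).
- env.read_camera(name): name is "scene" or "top" or "wrist"; returns the picture (420x560x3 uint8, red, green, blue); there is no depth.
- env.calibration(name): a dict with "K" (3x3 intrinsics, pixels), "dist" ([k1, k2, p1, p2, k3] as OpenCV has them; the pictures are not rectified), "pose" (4x4, takes a point from camera to world coordinates). Camera axes: x right, y down, z forward; pixel columns grow to the right and rows downward; lengths in mm; the calibration is good to about 2 mm. A picture is of the moment at which its call begins: read the wrist's pose just before it. calibration takes no time and is no camera call; for the wrist camera it gives the pose at the moment of the call.
- env.job_done(): hands the job in; it is judged then, once.
Trained networks look in the newest picture that a camera, given by its name, has taken for a name from the list of things; names that differ only in an ending like _2 or _b are one class to them, and where a whole thing is asked for, a point or a joint stands for the part that bears it (a point fixed in the world has none). Each returns a list of dicts, best first, with "conf" (0 to 1); they miss things now and then, are a little off and sometimes report something else, mostly with a low value. They report only what shows in the picture. A call takes as long as a camera call. They do not tell look-alikes from the thing itself.
- env.look_for(camera, label): "position" ([row, column] as shares, 0 to 1, of the picture: columns of its width, rows of its height, amid what is visible of it).
The state is a dict: "t": time; "joints": joint angles; "qvel": joint speeds; "tau": joint torques, N m; "eef_pos": TCP position; "tcp_rot": TCP orientation; "ft_force": force on the tool from outside, world axes, zero at the start; "moment": the same for the moment, N m; "opening": opening from 0.0 (shut) to 1.0 (fully open); "grip_force": force on a finger pad.
Only numpy, scipy, OpenCV 4.12 (cv2) and the standard library are available. Lean on these libraries where they do the work, as an engineer would, in place of code of your own. Each camera call takes 0.05 s, during which the arm holds its last target. There are 200 camera calls.

## Task

Move the white diffuser plate from the dark steel delivery rack into the nest of the grey case, without ever letting anything touch its faces: hold it by its edges only (the 8 mm border is free to touch) and do not drop it. The rack leaves only the long edges free and the case only the short ones, so first set the plate down in the aluminium turning stand, let go, and take it again by its short edges. When it lies flat in the case's nest, let go and push the sliding cover fully shut; leave the tape roll, the carton and the white bracket where they are.

Things in the scene. Friction and masses are not known exactly. Their poses are not given: they have to be found in the camera images.
- plate: Opal glass diffuser plate, 54 (x) by 70 (y) by 6 (z) mm, 60 g, white with a slightly greyer 8 mm border all round. Origin at the centre of its underside. Starts lying flat in the rack, underside 30 mm above the table. Pads must bear on its side edges, roughly at mid-thickness and at the middle of an edge.
- plate_face: The faces of the plate inside the 8 mm border (38 by 54 mm), which nothing may touch; part of the plate, same origin and axes.
- rack: Delivery rack, dark steel, base 84 (x) by 106 (y) by 6 mm, origin at underside centre. Corner posts carry the plate's corners, with stops 42 mm high 3 mm outside its edges; walls 65 mm high close both ends (y = +-43 to 52 mm). The long sides (facing +-x) are open for fingers over y = -28 to 28 mm, down to the base.
- rack_seat (a point): Centre of the rack's seat, 30 mm above the table: the plate's underside centre lies here within 2 mm, long side along y.
- stand: Turning stand, aluminium, base 90 (x) by 104 (y) by 6 mm, origin at underside centre. Four corner posts reach 5 mm under the plate's border, with stops 42 mm high 3 mm outside its edges; no walls, so all four sides are open in their middle (y = -30 to 30 mm on the long sides, x = -24 to 24 mm on the ends), down to the base.
- stand_seat (a point): Centre of the stand's seat, 30 mm above the table, for the plate's underside centre; the plate's long side goes along y.
- case: Case, grey plastic, origin under the nest's centre; x from -45 to 145 mm, y from -75 to 75 mm, floor 5 mm, walls 46 mm high, cover rails to 54 mm. Nest of four corner posts like the stand's, 40 mm high, 3 mm play. Walls at x = +-36 to 46 mm leave no finger room at the long sides; open finger wells at the ends: |y| = 35 to 70 mm, x = -24 to 24 mm.
- case_seat (a point): Centre of the nest's seat, 30 mm above the table, for the plate's underside centre; the plate's long side goes along y.
- cover (a joint): Sliding cover of the case, black, 92 (x) by 144 (y) by 5 mm, top 52 mm above the table. Value in m: 0 = fully shut over the nest, 0.1 = fully open, slid towards the case's +x. Slides with about 1.5 N.
- cover_grip (a point): Centre of the upright grip rib on top of the cover: rib 12 mm thick (x), 60 mm long (y), from 52 to 78 mm above the table; this point is at 65 mm and moves with the cover. It lies above the nest's centre when shut. Axes are the case's.
- tape_roll: Bystander: cardboard-brown roll, 100 mm across, 48 mm high, origin at underside centre.
- carton: Bystander: closed cardboard carton 80 x 120 x 60 mm, origin at underside centre.
- bracket: Bystander: white ribbed plastic moulding 70 x 90 x 36 mm, origin at underside centre.
Things that resemble listed ones, but are neither listed nor needed, are in the scene too. There is more than one size of the plate; the job needs the middle-sized.

How it is judged:
By the outcome, as a careful person would: the job done as asked, in the order asked, and still so for the second after the job is handed in, with the robot touching nothing.
It also fails if it takes over 64 s, if anything falls off the work surface, if the arm or the gripper's body presses on something with over 40 N, if the wrist force passes 120 N, or if a joint passes its speed limit or range.

## Working session

There is one attempt and no reset: what is moved stays moved. The work goes in short steps, Python scripts to look and compute and a tool call to move; the robot and the scene stay as the last step left them, time stands still between calls to the robot, and variables do not carry over. Pictures are saved under pics/ and viewed, at most 10 in all, crops included, and the job is handed in when it is done.

Besides the shell and the picture viewer there is one more tool, called after ">>>" by a JSON object that holds its "name" and its "arguments". carry_out: Moves the arm, as the interface text tells. Its arguments: {"type":"object","properties":{"series":{"type":"array","items":{"type":"array","items":{"type":"number","minimum":-1,"maximum":1}}},"fingers":{"type":"number"}},"required":["series"]}

```bash
mkdir -p pics; ls
python3 - <<'E'
from cell import env
import cv2,numpy as np
a=env.read_camera("top");cv2.imwrite("pics/top.png",a[:,:,::-1])
b=env.read_camera("scene");cv2.imwrite("pics/scene.png",b[:,:,::-1])
np.set_printoptions(suppress=True,precision=3)
for n in("top","scene"):
  c=env.calibration(n);print(n,c)
for l in("plate","rack","stand","case","cover","tape_roll","carton","bracket"):
  print(l,[(np.round(np.array(d["position"])*[420,560],0),round(d["conf"],2)) for d in env.look_for("top",l)])
s=env.state();print(s)
E
```

```text
pics
top {'K': array([[424.826,   0.   , 279.552],
       [  0.   , 424.826, 208.623],
       [  0.   ,   0.   ,   1.   ]]), 'dist': array([0.009, 0.   , 0.   , 0.   , 0.   ]), 'pose': array([[  -0.028,   -0.977,    0.212,  264.529],
       [  -1.   ,    0.028,   -0.006,  -16.082],
       [  -0.   ,   -0.212,   -0.977, 1472.273],
       [   0.   ,    0.   ,    0.   ,    1.   ]])}
scene {'K': array([[400.703,   0.   , 275.929],
       [  0.   , 400.703, 206.256],
       [  0.   ,   0.   ,   1.   ]]), 'dist': array([-0.003,  0.   ,  0.   ,  0.   ,  0.   ]), 'pose': array([[   0.406,    0.687,   -0.603, 1188.052],
       [   0.914,   -0.299,    0.274, -298.659],
       [   0.008,   -0.662,   -0.749,  878.754],
       [   0.   ,    0.   ,    0.   ,    1.   ]])}
plate [(array([235., 368.]), 0.91), (array([253., 323.]), 0.62)]
rack [(array([244., 363.]), 0.59)]
stand [(array([240., 197.]), 0.56)]
case [(array([233., 365.]), 0.71), (array([224., 277.]), 0.63)]
cover [(array([216., 284.]), 0.7)]
tape_roll [(array([200., 126.]), 0.93)]
carton [(array([193., 418.]), 0.58)]
bracket [(array([157., 310.]), 0.64)]
{'t': 0.5, 'joints': array([-1.206,  0.491,  1.559, -0.   ,  1.092, -0.106]), 'qvel': array([ 0.001,  0.   ,  0.001, -0.002,  0.   , -0.002]), 'tau': array([ -0.001, -61.205, -25.829,   0.069,   0.045,   0.   ]), 'eef_pos': array([ 283.513, -556.997,  214.639]), 'tcp_rot': array([3.142, 0.   , 0.471]), 'ft_force': array([0.377, 0.363, 0.379]), 'moment': array([0.001, 0.005, 0.003]), 'grip_force': 0.0, 'opening': 1.0039550985369998}
```

View pics/top.png

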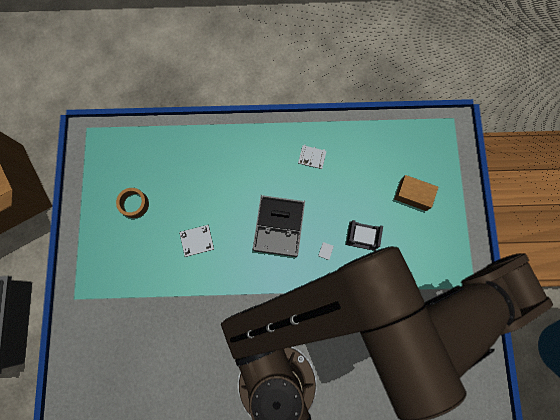

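View pics/scene.png

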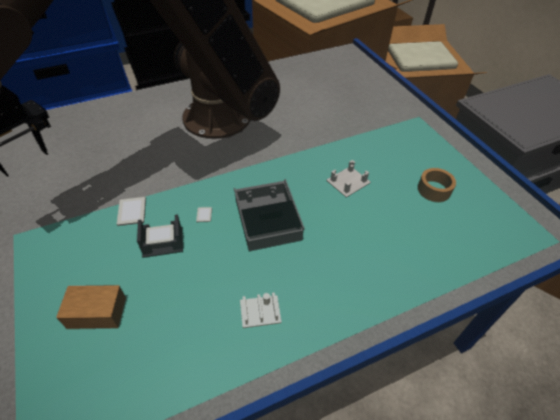

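Top view: the rack with a plate is at (365,235), the stand at (197,240) and the case at (278,227) with its cover open towards the top of the picture. The tape roll is at (132,203), the carton at (417,193) and the bracket at (312,157). There are three plate candidates: a small one loose on the table at top (325,251), a large one loose at scene (131,210), and the one in the rack at top (367,235), scene (160,235). The rack plate fits: it is mid-sized and lies in the dark rack. Next is a close crop to confirm it, plus coarse world positions.

```bash
cat > h.py <<'E'
import numpy as np,cv2
from cell import env
np.set_printoptions(suppress=True,precision=2)
def w2p(c,P):
    P=np.atleast_2d(np.asarray(P,float)); T=np.linalg.inv(c["pose"])
    return cv2.projectPoints(P.reshape(-1,1,3),cv2.Rodrigues(T[:3,:3])[0],T[:3,3],c["K"],np.array(c["dist"],float))[0].reshape(-1,2)
def p2w(c,uv,z):
    uv=np.atleast_2d(np.asarray(uv,float)); n=cv2.undistortPoints(uv.reshape(-1,1,2),c["K"],np.array(c["dist"],float)).reshape(-1,2)
    d=np.c_[n,np.ones(len(n))]@c["pose"][:3,:3].T; o=c["pose"][:3,3]
    z=np.broadcast_to(z,len(n)); return o+d*((z-o[2])/d[:,2])[:,None]
E
python3 - <<'E'
from h import *
c=env.calibration("top")
for n,uv,z in [("rack",(365,235),20),("plate",(367,235),36),("stand",(197,241),6),("nest",(276,238),30),("cover",(282,212),52),("grip",(281,214),78),("small",(325,251),5),("tape",(132,203),24),("carton",(417,193),60),("bracket",(312,157),20)]:
    print(n,p2w(c,uv,z)[0])
w=env.calibration("wrist");s=env.state()
from scipy.spatial.transform import Rotation as R
print(w["K"],w["dist"]);rt=R.from_euler("xyz",s["tcp_rot"]).as_matrix()
print("cam in tcp",rt.T@(w["pose"][:3,3]-s["eef_pos"]),"\n",rt.T@w["pose"][:3,:3])
a=cv2.imread("pics/top.png");A=cv2.resize(a[180:270,170:390],None,fx=3.6,fy=3.6,interpolation=cv2.INTER_CUBIC)
cs=cv2.imread("pics/scene.png")[185:260,100:320];B=cv2.resize(cs,None,fx=3.6,fy=3.6,interpolation=cv2.INTER_CUBIC)
cv2.imwrite("pics/crop.png",np.vstack([A,B]))
E
```

```text
rack [ 478.15 -316.36   20.  ]
plate [ 475.6  -319.87   36.  ]
stand [475.85 265.47   6.  ]
nest [474.99  -9.21  30.  ]
cover [560.68 -32.18  52.  ]
grip [548.51 -28.34  78.  ]
small [ 428.5  -177.28    5.  ]
tape [613.63 490.66  24.  ]
carton [ 612.26 -496.3    60.  ]
bracket [ 766.   -146.25   20.  ]
[[311.62   0.   274.8 ]
 [  0.   311.62 214.52]
 [  0.     0.     1.  ]] [0. 0. 0. 0. 0.]
cam in tcp [  64.94    0.88 -169.42] 
 [[-0.   -0.97 -0.23]
 [ 1.   -0.    0.  ]
 [-0.   -0.23  0.97]]
```

View pics/crop.png

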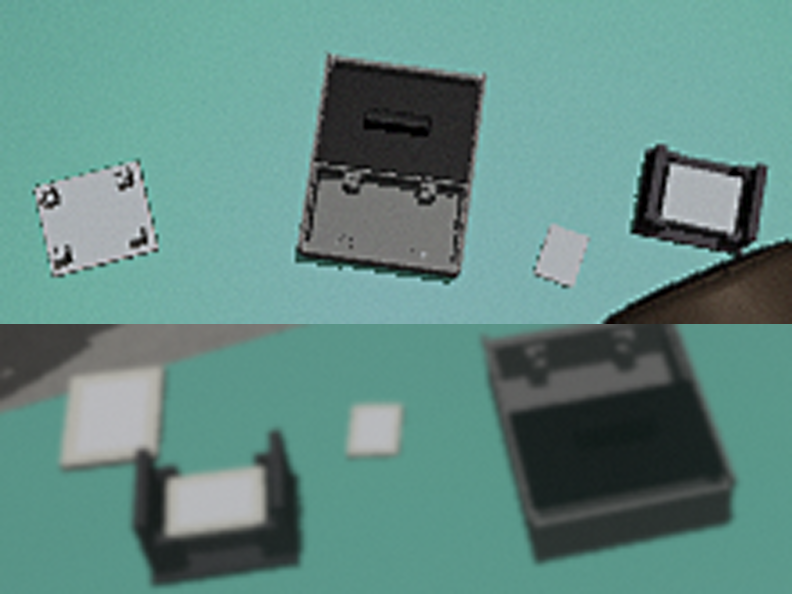

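The crop confirms it: the rack plate (top crop at (703,198)) is clearly larger than the loose small one at (562,255) and smaller than the loose large one at scene crop (112,418). I'm moving above the rack for a close wrist look.

>>> {"name": "carry_out", "arguments": {"series": [[0.39,0.48,-0.1,0.95],[0.39,0.48,-0.1,0.95],[0.39,0.48,-0.1,0.95],[0.39,0.48,-0.1,0.95],[0.39,0.48,-0.1,0.95]], "fingers": -1}}

```text
t: 1.0
eef_pos: [381.7, -436.0, 189.6]
tcp_rot: [3.141, 0.0, 0.972]
ft_force: [0.3, -0.9, 0.2]
opening: 0.997
grip_force: 0.0
```

>>> {"name": "carry_out", "arguments": {"series": [[0.39,0.48,-0.2,0.95],[0.39,0.48,-0.2,0.95],[0.39,0.48,-0.2,0.95],[0.39,0.48,-0.2,0.95],[0.3,0.45,-0.2,0.95]]}}

```text
t: 1.5
eef_pos: [475.0, -317.4, 139.4]
tcp_rot: [3.141, 0.0, 1.47]
ft_force: [0.1, -0.4, 1.2]
opening: 0.999
grip_force: 0.0
```

Run:
```python
from h import *
s=env.state();w=env.calibration("wrist");a=env.read_camera("wrist")
cv2.imwrite("pics/w1.png",a[:,:,::-1]);np.save("w1.npy",w["pose"])
print(s["t"],s["eef_pos"],np.degrees(s["tcp_rot"]),s["ft_force"])
t=env.read_camera("top");cv2.imwrite("pics/top2.png",t[:,:,::-1])
g=cv2.cvtColor(a,cv2.COLOR_RGB2GRAY)
for th in(130,150,170):
  n,l,st,ce=cv2.connectedComponentsWithStats((g>th).astype(np.uint8))
  for i in range(1,n):
    if 800<st[i,4]<60000:
      r=cv2.minAreaRect(np.argwhere(l==i)[:,::-1].astype(np.float32));b=cv2.boxPoints(r)
      P=p2w(w,b,36);print(th,st[i],r,P.mean(0)[:2],"sides",np.linalg.norm(P[1]-P[0]),np.linalg.norm(P[2]-P[1]))
```

```text
1.5 [ 474.99 -317.43  139.38] [179.97   0.01  84.23] [ 0.08 -0.45  1.17]
130 [    0    99   242   173 18561] ((99.1007080078125, 225.00738525390625), (293.63427734375, 128.74057006835938), 28.1416015625) [ 319.61 -319.17] sides 121.13436056673191 243.05540936004735
130 [ 243  166   69   83 4559] ((275.75, 207.25), (60.95260238647461, 76.6503677368164), 8.130102157592773) [ 476.26 -313.57] sides 70.02802022560155 53.059628057976916
130 [ 159  301  228   29 6199] ((272.5, 315.0), (28.0, 227.0), 90.0) [ 462.41 -419.45] sides 218.98725560492596 30.584746864807897
150 [    0   100   236   172 18151] ((97.37872314453125, 223.4539794921875), (287.03350830078125, 128.47479248046875), 27.621076583862305) [ 318.1  -317.26] sides 120.93942835688642 237.13005477555274
150 [ 247  167   64   82 3777] ((276.3981628417969, 207.55380249023438), (58.41499328613281, 75.18151092529297), 7.696051120758057) [ 476.82 -313.86] sides 68.73575986036585 50.889704529327744
150 [ 159  301  227   29 5927] ((272.0565185546875, 315.4334411621094), (225.97540283203125, 27.946125030517578), 0.3063916265964508) [ 461.98 -419.88] sides 30.528296223274292 218.08111959511155
170 [  76  143  158  129 7352] ((135.9239959716797, 233.33200073242188), (201.37384033203125, 85.76097106933594), 34.69515609741211) [ 349.18 -327.51] sides 81.02770452832416 172.73865665422557
170 [ 258  177   49   40 1375] ((281.92559814453125, 196.82699584960938), (48.03599548339844, 38.69712829589844), 1.5074357986450195) [ 482.81 -303.93] sides 34.882413099484594 42.058611161855175
170 [247 228  55  21 829] ((274.4329833984375, 235.28237915039062), (52.77122116088867, 19.259571075439453), 7.907162666320801) [ 472.62 -338.63] sides 18.37175879211643 47.99042257845666
170 [ 160  302  226   27 5725] ((272.5, 315.0), (26.0, 225.0), 90.0) [ 462.41 -419.43] sides 217.23943045315843 28.398202453313413
```

View pics/w1.png

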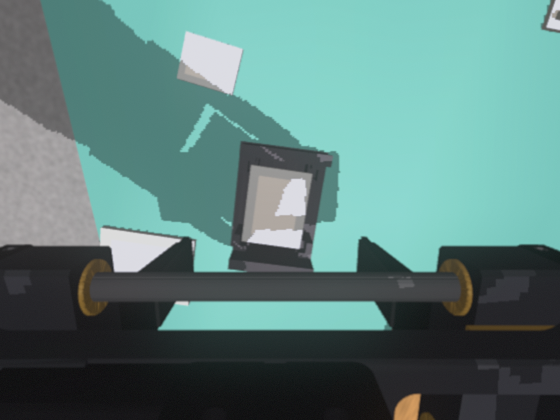

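Wrist picture: the rack plate is centred at pixel (276,207), tilted about 8° clockwise, and measures 70 x 53 mm, so it is the middle size. The small plate is at (210,62) and the large one at (150,262). In the world the plate is near (476.5, -313.7) with yaw about -14°. I'm descending onto the long edges.

>>> {"name": "carry_out", "arguments": {"series": [[0.015,0.037,-0.3,-0.67],[0.015,0.037,-0.4,-0.66],[0,0,-0.4,0],[0,0,-0.4,0],[0,0,-0.3,0]]}}

```text
t: 2.1
eef_pos: [475.1, -315.5, 48.9]
tcp_rot: [-3.141, 0.0, 1.324]
ft_force: [0.5, 0.4, -0.6]
opening: 1.001
grip_force: 0.0
```

>>> {"name": "carry_out", "arguments": {"series": [[0,0,-0.3,0],[0,0,-0.2,0],[0,0,-0.15,0],[0,0,-0.05,0],[0,0,0,0]]}}

```text
t: 2.6
eef_pos: [475.5, -315.0, 14.7]
tcp_rot: [3.142, 0.0, 1.326]
ft_force: [0.5, -0.2, 0.0]
opening: 0.999
grip_force: 0.0
```

>>> {"name": "carry_out", "arguments": {"series": [[0,0,0,0],[0,0,0,0],[0,0,0,0],[0,0,0,0],[0,0,0,0]], "fingers": -0.26}}

```text
t: 3.1
eef_pos: [475.6, -314.8, 14.8]
tcp_rot: [3.141, 0.0, 1.326]
ft_force: [0.7, 0.5, -0.9]
opening: 0.653
grip_force: 0.0
```

>>> {"name": "carry_out", "arguments": {"series": [[0.02,0.02,0,0],[0,0,0,0],[0,0,0,0],[0,0,0,0],[0,0,0,0]], "fingers": 1}}

```text
t: 3.6
eef_pos: [476.6, -313.8, 14.7]
tcp_rot: [3.141, 0.0, 1.326]
ft_force: [1.1, 1.0, 0.7]
opening: 0.565
grip_force: 30.0
```

Run:
```python
from h import *
s=env.state();w=env.calibration("wrist");a=env.read_camera("wrist")
cv2.imwrite("pics/w2.png",a[:,:,::-1])
print(s["t"],s["eef_pos"],np.degrees(s["tcp_rot"]),s["ft_force"],s["opening"]*95,s["grip_force"])
```

```text
3.6 [ 476.58 -313.79   14.69] [179.99   0.    76.  ] [1.09 1.04 0.66] 53.659511649287964 30.000086724758148
```

View pics/w2.png

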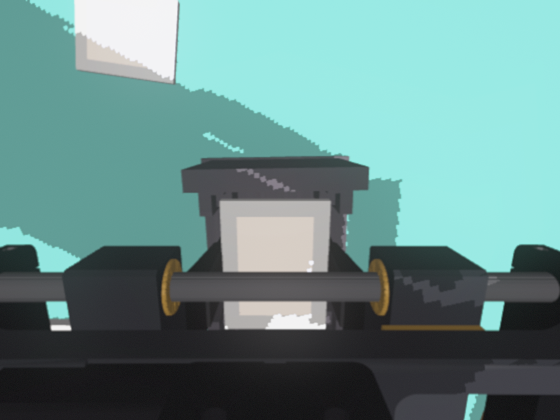

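The plate is held by its long edges: it shows level between the pads, corners at (221,199) and (330,199), opening 53.7 mm. I'm lifting it and carrying it towards the stand.

>>> {"name": "carry_out", "arguments": {"series": [[0,0,0.1,0],[0,0,0.3,0],[0,0,0.6,0],[0,0,0.8,0],[0,0,0.7,0]]}}

```text
t: 4.15
eef_pos: [476.3, -313.8, 141.5]
tcp_rot: [3.142, 0.0, 1.326]
ft_force: [-0.6, 0.3, -0.8]
opening: 0.564
grip_force: 30.0
```

>>> {"name": "carry_out", "arguments": {"series": [[0,0.3,0,0.3],[0,0.6,0,0.3],[0,0.75,0,0.3],[0,0.75,0,0.3],[0,0.75,0,0.3]]}}

```text
t: 4.65
eef_pos: [475.7, -154.5, 139.1]
tcp_rot: [-3.141, -0.0, 1.485]
ft_force: [0.9, 0.4, -0.1]
opening: 0.561
grip_force: 30.0
```

>>> {"name": "carry_out", "arguments": {"series": [[0,0.75,0,0.3],[0,0.75,0,0.3],[0,0.75,0,0.3],[0,0.75,0,0.3],[0,0.75,0,0.3]]}}

```text
t: 5.15
eef_pos: [475.7, 32.9, 139.2]
tcp_rot: [-3.141, -0.0, 1.642]
ft_force: [1.0, 0.6, -1.0]
opening: 0.567
grip_force: 30.0
```

>>> {"name": "carry_out", "arguments": {"series": [[0,0.75,0,0.3],[0,0.75,0,0.3],[0,0.75,0,0.3],[0,0.4,0,0.3],[0,0.2,0,0.3]]}}

```text
t: 5.65
eef_pos: [475.7, 175.4, 139.1]
tcp_rot: [-3.141, -0.0, 1.802]
ft_force: [-0.4, 0.1, -0.5]
opening: 0.563
grip_force: 30.0
```

Run:
```python
from h import *
import pickle
s=env.state();w=env.calibration("wrist");a=env.read_camera("wrist")
cv2.imwrite("pics/w3.png",a[:,:,::-1]);pickle.dump((s,w,a),open("w3.pkl","wb"))
print(s["t"],s["eef_pos"],np.degrees(s["tcp_rot"]),s["ft_force"],s["opening"]*95,s["grip_force"])
```

```text
5.65 [475.67 175.38 139.1 ] [-179.95   -0.    103.23] [-0.35  0.11 -0.48] 53.4991317936342 30.000004470348358
```

View pics/w3.png

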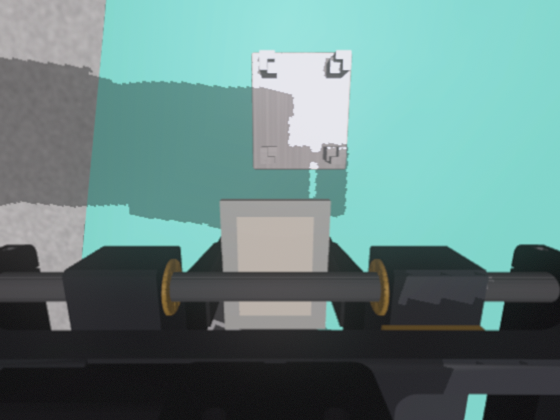

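Wrist picture: the stand base has corners at about (252,53), (351,51), (348,168) and (254,168). The held plate's far edge is at row 199, from column 221 to 330. I'm fitting both.

```bash
cat >> h.py <<'E'
from scipy.optimize import least_squares
def rz(t): return np.array([[np.cos(t),-np.sin(t)],[np.sin(t),np.cos(t)]])
def rectpose(c,quad,z,sx,sy,yaw0):
    """pose (x,y,yaw) of sx*sy rectangle at height z whose corner pixels are quad (any order)"""
    P=p2w(c,quad,z)[:,:2]; B=np.array([[-1,-1],[1,-1],[1,1],[-1,1]])*[sx/2,sy/2]
    def f(v):
        M=v[:2]+B@rz(v[2]).T
        return (P-M[np.argmin(np.linalg.norm(P[:,None]-M[None],axis=2),1)]).ravel()
    r=least_squares(f,[*P.mean(0),yaw0]); return r.x,r.fun
def plate_in_tool(s,w,a,show=False):
    """plate quad edges of held plate: far edge row and side columns (subpixel by gradient)"""
    g=cv2.cvtColor(a,cv2.COLOR_RGB2GRAY).astype(float)
    return g
E
python3 - <<'E'
from h import *
import pickle
s,w,a=pickle.load(open("w3.pkl","rb"))
hsv=cv2.cvtColor(a,cv2.COLOR_RGB2HSV);m=(hsv[:,:,1]<60).astype(np.uint8);m[190:]=0;m[:,:200]=0;m[:,400:]=0
m=cv2.morphologyEx(m,cv2.MORPH_CLOSE,np.ones((7,7)))
n,l,st,_=cv2.connectedComponentsWithStats(m);i=1+st[1:,4].argmax();print(st[i])
h=cv2.convexHull(np.argwhere(l==i)[:,::-1].astype(np.int32));q=cv2.approxPolyDP(h,8,True).reshape(-1,2);print(q.tolist())
if len(q)==4: print(rectpose(w,q,6,90,104,0.2),[np.linalg.norm(d) for d in np.diff(p2w(w,np.r_[q,q[:1]],6),axis=0)])
r=cv2.minAreaRect(h);print(r)
# held plate: columns at row 235, rows at col 275
g=cv2.cvtColor(a,cv2.COLOR_RGB2GRAY).astype(float)
for v in(210,225,240): 
  d=np.diff(g[v]);print(v,[(k,d[k]) for k in range(200,350) if abs(d[k])>25])
for u in(228,276,322):
  d=np.diff(g[:,u]);print(u,[(k,d[k]) for k in range(185,345) if abs(d[k])>25])
R=np.eye(3);R=cv2.Rodrigues(np.array([0,0,s["tcp_rot"][2]]))[0]@np.diag([1,-1,-1])
T=lambda p:s["eef_pos"]+R@np.array(p,float)
print("pred corners",w2p(w,[T((x,y,-22)) for x,y in((35,27),(35,-27),(-35,27),(-35,-27))]))
E
```

```text
[  251    50   101   120 11543]
[[351, 50], [345, 168], [253, 168], [251, 54]]
(array([477.61, 266.51,   0.24]), array([-0.42,  0.09, -1.15,  0.37, -0.01,  1.43,  1.59, -1.89])) [np.float64(103.55609146545693), np.float64(88.64790699249173), np.float64(100.39398224792174), np.float64(88.54944950173446)]
((301.0, 109.5), (119.0, 100.0), 90.0)
210 [(344, np.float64(34.0))]
225 []
240 [(217, np.float64(-50.0)), (218, np.float64(-58.0)), (220, np.float64(55.0)), (328, np.float64(-42.0)), (329, np.float64(-35.0)), (330, np.float64(30.0)), (331, np.float64(64.0)), (332, np.float64(30.0))]
228 [(200, np.float64(36.0)), (271, np.float64(-47.0)), (300, np.float64(38.0)), (301, np.float64(31.0)), (328, np.float64(-26.0)), (329, np.float64(-49.0)), (330, np.float64(-35.0))]
276 [(200, np.float64(37.0)), (270, np.float64(-31.0)), (271, np.float64(-58.0)), (272, np.float64(-29.0)), (300, np.float64(49.0)), (301, np.float64(40.0)), (328, np.float64(-45.0)), (329, np.float64(-36.0))]
322 [(200, np.float64(36.0)), (271, np.float64(-46.0)), (300, np.float64(38.0)), (301, np.float64(30.0)), (328, np.float64(-35.0)), (329, np.float64(-44.0))]
pred corners [[331.45 201.8 ]
 [219.4  201.87]
 [326.   330.38]
 [224.97 330.37]]
```

>>> {"name": "carry_out", "arguments": {"series": [[0.02,0.5,0,0.09],[0.02,0.6,0,0],[0,0.5,0,0],[0,0.21,0,0],[0,0,-0.2,0]]}}

```text
t: 6.2
eef_pos: [478.9, 264.4, 129.9]
tcp_rot: [3.14, -0.0, 1.808]
ft_force: [0.5, -0.7, -0.4]
opening: 0.563
grip_force: 30.0
```

>>> {"name": "carry_out", "arguments": {"series": [[0,0,-0.5,0],[0,0,-0.6,0],[0,0,-0.5,0],[0,0,-0.18,0],[0,0,0,0]]}}

```text
t: 6.7
eef_pos: [478.1, 262.9, 39.5]
tcp_rot: [-3.139, 0.001, 1.806]
ft_force: [-0.7, 0.4, 0.6]
opening: 0.562
grip_force: 30.0
```

Run:
```python
from h import *
import pickle
s=env.state();w=env.calibration("wrist");a=env.read_camera("wrist")
pickle.dump((s,w,a),open("w4.pkl","wb"))
print(s["t"],s["eef_pos"],np.degrees(s["tcp_rot"]),s["ft_force"],s["opening"]*95,s["grip_force"])
# overlay predicted stop tops (z=42): inner corner lines 3mm outside the plate, and base
x,y,t=477.61,266.51,0.24
o=a[:,:,::-1].copy()
def poly(pts,z,col):
    P=np.array([[x,y]+rz(t)@np.array(p) for p in pts]);q=w2p(w,np.c_[P,np.full(len(P),z)])
    q4=np.round(q*16).astype(int)
    cv2.polylines(o,[q4.reshape(-1,1,2)],True,col,1,cv2.LINE_AA,4)
poly([(-45,-52),(45,-52),(45,52),(-45,52)],6,(0,0,255))
poly([(-30,-38),(30,-38),(30,38),(-30,38)],42,(255,0,0))
o=cv2.resize(o[130:340,160:400],None,fx=2.7,fy=2.7,interpolation=cv2.INTER_CUBIC)
cv2.imwrite("pics/w4.png",o)
```

```text
6.7 [478.05 262.91  39.46] [-179.85    0.03  103.48] [-0.65  0.4   0.61] 53.43638249632785 29.999811351299286
```

View pics/w4.png

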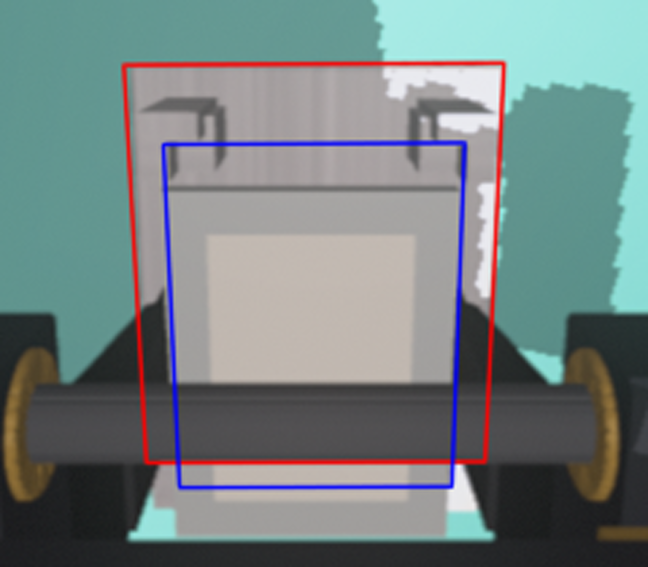

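The base outline fits. The stop inner corners show at crop (165,143) and (465,143), matching the overlay. The TCP is 3 mm short in y, so I correct that first and then lower.

>>> {"name": "carry_out", "arguments": {"series": [[-0.01,0.065,0,0.04],[0,0,0,0],[0,0,0,0],[0,0,-0.1,0],[0,0,0,0]]}}

```text
t: 7.25
eef_pos: [477.8, 267.4, 35.3]
tcp_rot: [-3.141, 0.0, 1.811]
ft_force: [0.4, 0.1, -1.0]
opening: 0.562
grip_force: 30.0
```

>>> {"name": "carry_out", "arguments": {"series": [[0,-0.02,-0.05,0],[0,0,0,0],[0,0,0,0],[0,0,0,0],[0,0,0,0]]}}

```text
t: 7.75
eef_pos: [478.1, 266.5, 33.2]
tcp_rot: [3.141, -0.0, 1.811]
ft_force: [-0.6, 0.6, 0.0]
opening: 0.566
grip_force: 30.0
```

>>> {"name": "carry_out", "arguments": {"series": [[0,-0.01,-0.1,0],[0,0,-0.1,0],[0,0,-0.06,0],[0,0,-0.04,0],[0,0,0,0]]}}

```text
t: 8.25
eef_pos: [477.9, 265.9, 17.8]
tcp_rot: [-3.141, 0.0, 1.811]
ft_force: [-0.2, 0.4, 0.5]
opening: 0.565
grip_force: 30.0
```

>>> {"name": "carry_out", "arguments": {"series": [[0,0,-0.03,0],[0,0,-0.02,0],[0,0,0,0],[0,0,0,0],[0,0,0,0]]}}

```text
t: 8.75
eef_pos: [478.1, 265.9, 15.7]
tcp_rot: [3.141, -0.0, 1.811]
ft_force: [0.7, -0.8, -0.9]
opening: 0.564
grip_force: 30.0
```

Run:
```python
from h import *
import pickle
s=env.state();w=env.calibration("wrist");a=env.read_camera("wrist")
pickle.dump((s,w,a),open("w5.pkl","wb"))
print(s["t"],s["eef_pos"],np.degrees(s["tcp_rot"]),s["ft_force"],s["opening"]*95,s["grip_force"])
o=a[:,:,::-1].copy()
cv2.imwrite("pics/w5.png",cv2.resize(o[130:340,160:400],None,fx=2.7,fy=2.7,interpolation=cv2.INTER_CUBIC))
```

```text
8.75 [478.06 265.94  15.72] [179.99  -0.   103.77] [ 0.68 -0.81 -0.89] 53.61716561565891 29.999888241291046
```

View pics/w5.png

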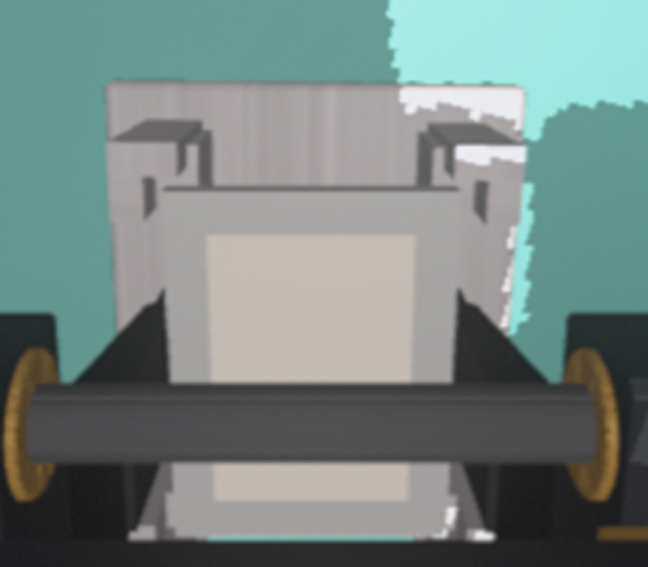

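The plate sits centred between the stops: plate edges at crop columns 163 and 460, stops at about 150 and 478. I lower the last millimetre, open, and go up.

>>> {"name": "carry_out", "arguments": {"series": [[0,0,-0.01,0],[0,0,-0.01,0],[0,0,0,0],[0,0,0,0],[0,0,0,0]]}}

```text
t: 9.3
eef_pos: [478.1, 266.0, 14.7]
tcp_rot: [3.141, 0.0, 1.811]
ft_force: [0.4, 0.5, 0.6]
opening: 0.564
grip_force: 30.0
```

>>> {"name": "carry_out", "arguments": {"series": [[0,0,0,0],[0,0,0,0],[0,0,0,0],[0,0,0,0],[0,0,0,0]], "fingers": -1}}

```text
t: 9.8
eef_pos: [478.0, 265.9, 14.7]
tcp_rot: [3.141, 0.0, 1.811]
ft_force: [-1.5, 0.0, -0.6]
opening: 0.932
grip_force: 0.0
```

>>> {"name": "carry_out", "arguments": {"series": [[0,0,0.05,0],[0,0,0.2,0],[0,0,0.5,0],[0,0,0.7,0],[0,0,0.7,0]]}}

```text
t: 10.3
eef_pos: [477.8, 265.8, 123.9]
tcp_rot: [-3.141, 0.0, 1.811]
ft_force: [0.2, 0.2, 0.2]
opening: 0.998
grip_force: 0.0
```

>>> {"name": "carry_out", "arguments": {"series": [[0,0,0.1,-1],[0,0,0.1,-1],[0,0,0,-1],[0,0,0,-1],[0,0,0,-1]]}}

```text
t: 10.8
eef_pos: [478.0, 265.9, 133.1]
tcp_rot: [3.141, -0.0, 1.283]
ft_force: [-0.2, -0.6, 0.2]
opening: 1.004
grip_force: 0.0
```

>>> {"name": "carry_out", "arguments": {"series": [[0,0,0,-1],[0,0,0,-1],[0,0,0,-1],[0,0,0,-1],[0,0,0,-1]]}}

```text
t: 11.3
eef_pos: [478.0, 265.9, 133.0]
tcp_rot: [3.141, -0.001, 0.76]
ft_force: [0.5, 0.2, 0.3]
opening: 1.002
grip_force: 0.0
```

>>> {"name": "carry_out", "arguments": {"series": [[0,0,0,-1],[0,0,0,-1],[0,0,0,-1],[0,0,0,-1],[0,0,0,-1]]}}

```text
t: 11.8
eef_pos: [478.0, 265.9, 133.0]
tcp_rot: [-3.142, -0.001, 0.236]
ft_force: [-0.1, 0.3, 0.6]
opening: 0.999
grip_force: 0.0
```

Run:
```python
from h import *
import pickle
s=env.state();w=env.calibration("wrist");a=env.read_camera("wrist")
pickle.dump((s,w,a),open("w6.pkl","wb"))
print(s["t"],s["eef_pos"],np.degrees(s["tcp_rot"]),s["joints"])
o=a[:,:,::-1].copy()
x,y,t=477.9,266.2,np.radians(13.77)
for z,hx,hy,col in((6,45,52,(0,0,255)),(36,27,35,(255,0,0)),(36,19,27,(0,160,0))):
    P=np.array([[x,y]+rz(t)@np.array(p) for p in((-hx,-hy),(hx,-hy),(hx,hy),(-hx,hy))])
    q=w2p(w,np.c_[P,np.full(4,z)]);print(q.round(1).tolist())
    cv2.polylines(o,[np.round(q*16).astype(int).reshape(-1,1,2)],True,col,1,cv2.LINE_AA,4)
cv2.imwrite("pics/w6.png",cv2.resize(o[110:280,160:390],None,fx=3.4,fy=3.4,interpolation=cv2.INTER_CUBIC))
```

```text
11.8 [477.98 265.93 132.97] [-180.     -0.03   13.53] [ 0.39  0.48  1.84 -0.    0.82  1.72]
[[325.2, 251.6], [328.3, 161.1], [217.6, 161.7], [221.9, 252.1]]
[[312.2, 244.4], [313.6, 184.8], [232.2, 185.2], [234.5, 244.8]]
[[303.5, 236.0], [304.2, 194.0], [241.8, 194.4], [243.1, 236.3]]
```

View pics/w6.png

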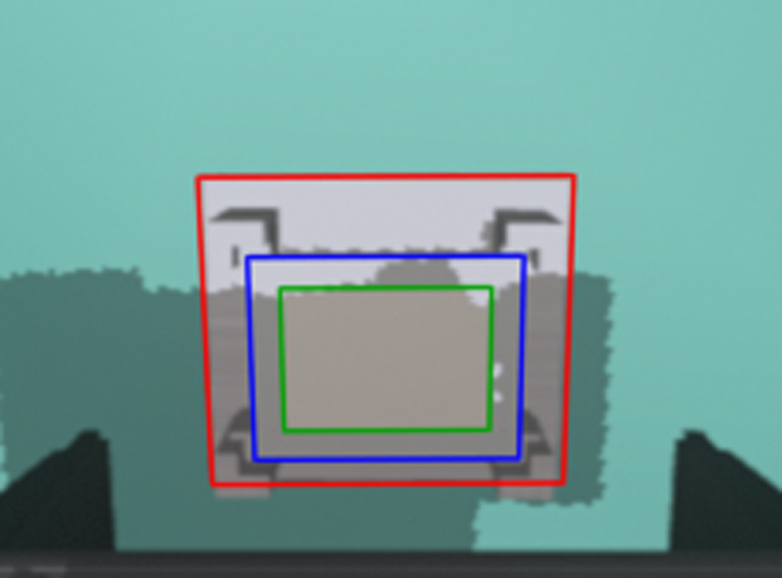

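The plate lies squarely in the stand, with the overlays for plate, face and base all coinciding with the picture. I'm descending on the short edges.

>>> {"name": "carry_out", "arguments": {"series": [[0,0,-0.3,0],[0,0,-0.5,0],[0,0,-0.5,0],[0,0,-0.4,0],[0,0,-0.3,0]]}}

```text
t: 12.35
eef_pos: [477.8, 265.8, 31.5]
tcp_rot: [3.141, 0.001, 0.243]
ft_force: [-0.4, 0.1, 0.9]
opening: 1.003
grip_force: 0.0
```

>>> {"name": "carry_out", "arguments": {"series": [[0,0,-0.2,0],[0,0,-0.12,0],[0,0,-0.04,0],[0,0,0,0],[0,0,0,0]]}}

```text
t: 12.85
eef_pos: [478.3, 266.1, 14.8]
tcp_rot: [-3.142, -0.001, 0.241]
ft_force: [-0.1, -0.4, 1.0]
opening: 1.0
grip_force: 0.0
```

>>> {"name": "carry_out", "arguments": {"series": [[0,0,0,0],[0,0,0,0],[0,0,0,0],[0,0,0,0],[0,0,0,0]], "fingers": -0.6}}

```text
t: 13.35
eef_pos: [478.0, 265.9, 14.2]
tcp_rot: [3.141, 0.0, 0.24]
ft_force: [-0.7, 0.5, -0.2]
opening: 0.804
grip_force: 0.0
```

>>> {"name": "carry_out", "arguments": {"series": [[0,0,0,0],[0,0,0,0],[0,0,0,0],[0,0,0,0],[0,0,0,0]], "fingers": 1}}

```text
t: 13.85
eef_pos: [478.0, 266.0, 14.1]
tcp_rot: [3.142, 0.0, 0.24]
ft_force: [0.1, -0.2, 0.6]
opening: 0.731
grip_force: 30.0
```

>>> {"name": "carry_out", "arguments": {"series": [[0,0,0.1,0],[0,0,0.3,0],[0,0,0.6,0],[0,0,0.8,0],[0,0,0.7,0]]}}

```text
t: 14.35
eef_pos: [477.9, 265.8, 141.0]
tcp_rot: [3.141, -0.0, 0.24]
ft_force: [0.4, 0.4, -0.8]
opening: 0.732
grip_force: 30.0
```

>>> {"name": "carry_out", "arguments": {"series": [[0,-0.3,0,-0.5],[-0.1,-0.6,0,-0.7],[-0.1,-0.7,0,-0.7],[-0.1,-0.7,0,-0.7],[-0.1,-0.6,0,-0.7]]}}

```text
t: 14.85
eef_pos: [457.1, 119.1, 138.7]
tcp_rot: [3.141, 0.001, -0.109]
ft_force: [0.8, -0.1, -0.2]
opening: 0.728
grip_force: 30.0
```

>>> {"name": "carry_out", "arguments": {"series": [[0,-0.22,0,-0.3],[0,0,0,0],[0,0,0,0],[0,0,0,0],[0,0,0,0]]}}

```text
t: 15.35
eef_pos: [458.1, 110.8, 139.1]
tcp_rot: [3.142, 0.0, -0.135]
ft_force: [0.6, -0.1, -0.7]
opening: 0.729
grip_force: 30.0
```

Run:
```python
from h import *
import pickle
s=env.state();w=env.calibration("wrist");a=env.read_camera("wrist")
t=env.read_camera("top")
pickle.dump((s,w,a,t),open("w7.pkl","wb"))
print(s["t"],s["eef_pos"],np.degrees(s["tcp_rot"]),s["joints"],s["opening"])
R=cv2.Rodrigues(np.array([0,0,s["tcp_rot"][2]]))[0]@np.diag([1,-1,-1])
print("pred plate far corners",w2p(w,[s["eef_pos"]+R@np.array(p,float) for p in((27,35,-21.9),(27,-35,-21.9))]))
g=cv2.cvtColor(a,cv2.COLOR_RGB2GRAY).astype(float)
for u in(240,275,310):
  d=np.diff(g[:,u]);print(u,[(k,int(d[k])) for k in range(190,270) if abs(d[k])>12])
cv2.imwrite("pics/w7.png",cv2.resize(a[:,:,::-1][0:300,150:560],None,fx=1.9,fy=1.9,interpolation=cv2.INTER_CUBIC))
```

```text
15.35 [458.06 110.79 139.05] [180.     0.    -7.72] [ 0.1   0.38  2.01 -0.    0.75  1.8 ] 0.7289174423242241
pred plate far corners [[344.1  220.31]
 [200.95 220.5 ]]
240 [(195, -33), (196, -17), (218, 27), (219, 75), (220, 22), (230, -36), (231, -15)]
275 [(196, -42), (197, -21), (216, -15), (218, 33), (219, 74), (220, 23), (229, -40), (230, -25)]
310 [(195, -43), (196, -17), (216, -15), (219, 31), (220, 19)]
```

View pics/w7.png

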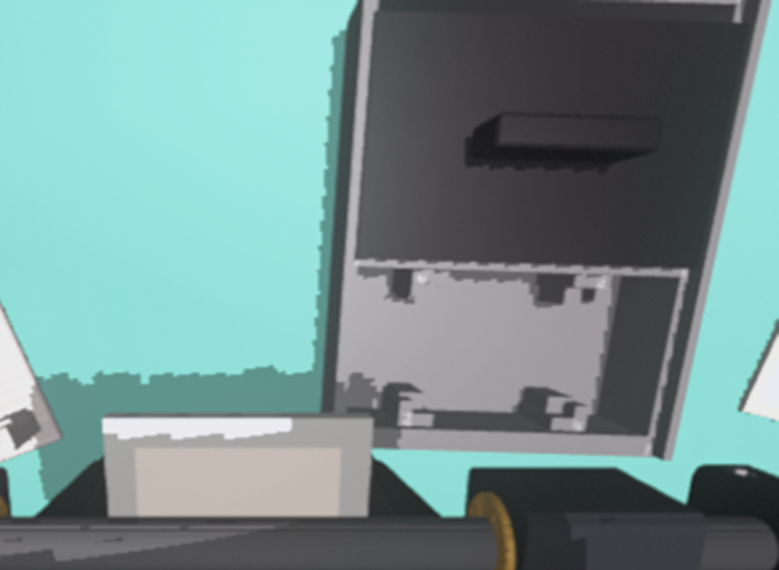

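The case is clear in the crop: its near-right outer corner is at (668,458), the cover's near edge at row 265, and the rib top at about (500–662, 113–150). The four nest posts are near (400,285), (572,290), (405,405) and (560,408). The picture allowance is now used up, so I fit the case pose numerically from its edges.

```bash
cat > fit.py <<'E'
from h import *
# case-frame edges: name,(x0,y0,x1,y1,z)
LINES={"outL54":(0,75,140,75,54),"outR54":(-40,-75,60,-75,54),"inL54":(45,72,140,72,54),"inR54":(45,-72,120,-72,54),
"front46o":(-45,-65,-45,10,46),"front54o":(-45,-65,-45,10,54),"front46i":(-36,-65,-36,20,46),"back46n":(36,-60,36,60,46),"back46f":(46,-60,46,60,46),
"cover_n52":(54,-60,54,60,52),"rib_n78":(94,-28,94,28,78),"rib_f78":(106,-28,106,28,78),"ribL78":(95,30,105,30,78),"ribR78":(95,-30,105,-30,78)}
def samp(v,L,n=25):
    x0,y0,x1,y1,z=L;k=np.linspace(0,1,n)[:,None]
    P=np.array([x0,y0])+k*np.array([x1-x0,y1-y0]); Q=v[:2]+P@rz(v[2]).T
    return np.c_[Q,np.full(n,z)]
def search(g,w,v,L,r):
    q=w2p(w,samp(v,L));t=q[-1]-q[0];t/=np.linalg.norm(t);nrm=np.array([-t[1],t[0]])
    k=np.arange(-r,r+.01,.5);X=q[:,None]+k[None,:,None]*nrm
    I=cv2.remap(g,X[...,0].astype(np.float32),X[...,1].astype(np.float32),cv2.INTER_LINEAR)
    G=np.abs(np.gradient(cv2.GaussianBlur(I,(5,3),0),axis=1));ok=(q[:,0]>2)&(q[:,0]<557)&(q[:,1]>2)&(q[:,1]<417)
    j=G.argmax(1);return q,nrm,k[j],G.max(1),ok
def fit(g,w,v,names,r=10,it=12):
    v=np.array(v,float)
    for i in range(it):
        rr=max(3,r*(1-i/it)); D=[]
        for n in names:
            q,nr,d,m,ok=search(g,w,v,LINES[n],rr);ok&=m>6;D.append((n,q[ok]+d[ok,None]*nr,nr,ok))
        f=lambda p:np.concatenate([((w2p(w,samp(p,LINES[n])[ok])-T)@nr) if ok.any() else np.zeros(0) for n,T,nr,ok in D])
        v=least_squares(f,v,loss="soft_l1",x_scale=[1,1,.01]).x
    for n,T,nr,ok in D:
        if ok.any():
            e=(w2p(w,samp(v,LINES[n])[ok])-T)@nr;print("  ",n,ok.sum(),"med %.2f std %.2f"%(np.median(e),e.std()))
    print(v[:2],np.degrees(v[2]));return v
E
python3 - <<'E'
from fit import *
import pickle
s,w,a,t=pickle.load(open("w7.pkl","rb"));g=cv2.cvtColor(a,cv2.COLOR_RGB2GRAY).astype(np.float32)
px=lambda c:np.array(c)/1.9+[150,0]
# rough init from hand-read pixels
pts=[((668,458),54,(-45,-75)),((500,113),78,(106,30)),((662,118),78,(106,-30))]
W=np.array([p2w(w,px(c),z)[0,:2] for c,z,_ in pts]);M=np.array([m for *_,m in pts])
f=lambda v:(v[:2]+M@rz(v[2]).T-W).ravel()
r=least_squares(f,[475,-9,-.12]);print("init",r.x,r.fun)
fit(g,w,r.x,["outR54","outL54","front46o","rib_f78","back46n","back46f","inR54"])
fit(g,w,r.x,["outR54","outL54","front54o","rib_f78","rib_n78","ribL78","ribR78"])
E
```

```text
init [456.84 -13.91  -0.12] [-9.31 -2.8   3.44  2.58  5.87  0.22]
   outR54 25 med 0.46 std 0.32
   outL54 24 med 0.91 std 0.35
   front46o 25 med 0.43 std 0.85
   back46n 6 med -1.85 std 0.41
   back46f 25 med -0.10 std 0.49
   inR54 25 med -2.11 std 0.04
[461.83 -10.15] -10.025030538642497
   outR54 25 med -0.02 std 0.16
   outL54 24 med -0.03 std 0.00
   front54o 25 med -0.04 std 0.84
[463.78 -10.37] -9.517587145014165
```

Run:
```python
from fit import *
import pickle
s,w,a,t=pickle.load(open("w7.pkl","rb"));g=cv2.cvtColor(a,cv2.COLOR_RGB2GRAY).astype(np.float32)
v=np.array([462.8,-10.3,np.radians(-9.6)])
def prof(pa,pb,z,lab,h=6):
    # average over +-h mm perpendicular
    pa,pb=np.array(pa,float),np.array(pb,float);n=int(np.linalg.norm(pb-pa)/.5)+1;k=np.linspace(0,1,n)[:,None];t=(pb-pa)/np.linalg.norm(pb-pa);nr=np.array([-t[1],t[0]])
    acc=0
    for o in np.linspace(-h,h,7):
        Q=v[:2]+(pa+k*(pb-pa)+o*nr)@rz(v[2]).T;q=w2p(w,np.c_[Q,np.full(n,z)]).astype(np.float32)
        acc=acc+cv2.remap(g,q[None,:,0],q[None,:,1],cv2.INTER_LINEAR)[0]
    d=np.gradient(acc/7);pk=[i for i in range(1,n-1) if abs(d[i])>2 and abs(d[i])>=abs(d[i-1]) and abs(d[i])>abs(d[i+1])]
    print(lab,[(round(float((pa+k[i]*(pb-pa))[0 if abs(t[0])>.5 else 1]),1),round(float(d[i]),1)) for i in pk])
for y in(-50,0,12): prof((-55,y),(60,y),46,f"x-prof y={y} z=46")
prof((85,0),(115,0),78,"rib x z=78",15);prof((100,45),(100,-45),78,"rib y z=78",3)
prof((20,90),(20,-90),54,"y-prof x=20 z54",6);prof((80,90),(80,-90),54,"y-prof x=80 z54",6)
for z in(46,54):
  for y in(-50,):prof((-55,y),(-20,y),z,f"front y={y} z={z}",10)
```

```text
x-prof y=-50 z=46 [(-45.5, 32.9), (-40.0, -12.0), (-30.0, -22.2), (-20.5, 2.6), (42.0, 23.1), (45.0, -22.3)]
x-prof y=0 z=46 [(-47.0, 32.2), (-39.5, -11.1), (-29.5, -21.2), (-20.5, 21.3), (37.5, -13.4), (42.0, 18.8), (45.0, -22.6)]
x-prof y=12 z=46 [(-47.5, 7.7), (-40.0, -10.6), (-30.0, -22.2), (-20.5, 21.4), (37.5, -13.5), (42.0, 17.7), (45.0, -22.4)]
rib x z=78 [(86.5, 6.2), (95.5, -3.7), (97.0, 3.7)]
rib y z=78 []
y-prof x=20 z54 [(85.5, -15.8), (81.0, -14.2), (75.0, 25.4), (-38.5, -12.8), (-41.0, -9.4), (-66.0, 22.6), (-68.5, -20.7), (-75.0, 23.0), (-79.0, 12.0)]
y-prof x=80 z54 [(85.5, -19.0), (81.0, -15.3), (75.0, 27.8), (71.0, -26.0), (29.5, -3.0), (-74.5, 23.1), (-78.5, 13.3)]
front y=-50 z=46 [(-45.5, 32.1), (-40.0, -11.2), (-30.0, -20.4), (-28.0, 2.9)]
front y=-50 z=54 [(-43.0, 27.9), (-37.5, -11.8), (-27.5, -21.8)]
```

Run:
```python
from fit import *
import pickle
s,w,a,t=pickle.load(open("w7.pkl","rb"));g=cv2.cvtColor(a,cv2.COLOR_RGB2GRAY).astype(np.float32)
LINES["front46i"]=(-36,-60,-36,20,46)
v=fit(g,w,[468.7,-11.3,np.radians(-9.6)],["outR54","outL54","front46i","back46n"],r=3)
v=fit(g,w,v,["outR54","outL54","front46i","back46n","inL54"],r=2)
# cross-check in top picture
c=env.calibration("top");print(w2p(c,np.c_[np.array([v[:2]+rz(v[2])@np.array(p) for p in((-45,75),(145,75),(145,-75),(-45,-75))]),[54]*4]).round(1).tolist())
```

```text
outR54 25 med 0.00 std 0.00
   outL54 23 med -0.00 std 0.01
   front46i 25 med -0.02 std 0.65
   back46n 23 med -0.02 std 0.28
[468.81 -11.1 ] -9.61375569766891
   outR54 25 med 0.01 std 0.26
   outL54 23 med 0.54 std 0.33
   front46i 25 med -0.01 std 0.56
   back46n 23 med 0.01 std 0.25
   inL54 22 med -0.95 std 0.01
[468.85 -11.26] -9.896054378842818
[[252.5, 248.8], [261.2, 194.3], [304.4, 200.4], [296.9, 255.2]]
```

The fit agrees with the top view. The nest is at (468.8, -11.1), yaw -9.7°, and the cover starts about 85 mm open. I'm moving over the nest.

>>> {"name": "carry_out", "arguments": {"series": [[0.05,-0.4,0,-0.11],[0.05,-0.6,0,-0.11],[0.05,-0.6,0,-0.11],[0.05,-0.5,0,0],[0,-0.33,0,0]]}}

```text
t: 15.95
eef_pos: [468.4, -12.7, 139.1]
tcp_rot: [3.141, -0.0, -0.171]
ft_force: [0.1, 0.6, -1.0]
opening: 0.735
grip_force: 30.0
```

>>> {"name": "carry_out", "arguments": {"series": [[0,0,-0.3,0],[0,0,-0.6,0],[0,0,-0.5,0],[0,0,-0.3,0],[0,0,0,0]]}}

```text
t: 16.45
eef_pos: [467.3, -11.2, 52.6]
tcp_rot: [3.141, 0.003, -0.171]
ft_force: [0.7, 0.1, 0.6]
opening: 0.73
grip_force: 30.0
```

```bash
cat > chk.py <<'E'
from fit import *
import sys
s=env.state();w=env.calibration("wrist");a=env.read_camera("wrist")
print(s["t"],s["eef_pos"],np.degrees(s["tcp_rot"]),s["ft_force"],s["opening"]*95,s["grip_force"])
g=cv2.cvtColor(a,cv2.COLOR_RGB2GRAY).astype(np.float32);cv2.imwrite("pics/c%d.png"%(s["t"]*100),a[:,:,::-1])
LINES["front46i"]=(-36,-60,-36,20,46);LINES["outL54"]=(10,75,110,75,54);LINES["outR54"]=(10,-75,110,-75,54)
v=fit(g,w,[468.8,-11.1,np.radians(-9.7)],["outR54","outL54","back46n"],r=4)
d=rz(v[2]).T@(s["eef_pos"][:2]-v[:2]);print("tcp in case frame",d)
# wells/posts: profile along y at z=40 beyond plate far edge
E
python3 chk.py
```

```text
16.45 [467.28 -11.18  52.6 ] [179.99   0.19  -9.77] [0.73 0.13 0.55] 69.36191253352284 29.999880194664
   outR54 25 med 0.46 std 0.22
   outL54 25 med -0.56 std 0.47
   back46n 25 med -0.00 std 0.02
[471.4  -11.58] -9.78772422411455
tcp in case frame [-4.12 -0.31]
```

```bash
cat >> h.py <<'E'
def prof(g,w,v,pa,pb,z,lab,h=6,th=2):
    pa,pb=np.array(pa,float),np.array(pb,float);n=int(np.linalg.norm(pb-pa)/.25)+1;k=np.linspace(0,1,n)[:,None];t=(pb-pa)/np.linalg.norm(pb-pa);nr=np.array([-t[1],t[0]])
    acc=0
    for o in np.linspace(-h,h,7):
        Q=v[:2]+(pa+k*(pb-pa)+o*nr)@rz(v[2]).T;q=w2p(w,np.c_[Q,np.full(n,z)]).astype(np.float32)
        acc=acc+cv2.remap(g,q[None,:,0],q[None,:,1],cv2.INTER_LINEAR)[0]
    I=acc/7;d=np.gradient(I);pk=[i for i in range(1,n-1) if abs(d[i])>th and abs(d[i])>=abs(d[i-1]) and abs(d[i])>abs(d[i+1])]
    print(lab,[(round(float((pa+k[i]*(pb-pa))[0 if abs(t[0])>.5 else 1]),1),round(float(d[i]),1)) for i in pk])
E
python3 - <<'E'
from h import *
s=env.state();w=env.calibration("wrist");a=env.read_camera("wrist");g=cv2.cvtColor(a,cv2.COLOR_RGB2GRAY).astype(np.float32)
print(s["eef_pos"],np.degrees(s["tcp_rot"]))
v=np.array([468.8,-11.1,np.radians(-9.7)])
cp=np.linalg.inv(np.r_[np.c_[rz(v[2]),v[:2]],[[0,0,1]]])@np.r_[w["pose"][:2,3],1];print("cam in case",cp[:2],w["pose"][2,3])
for y in(-55,-45,0,45,55): prof(g,w,v,(0,y),(60,y),46,f"x y={y} z46",4,1.5)
for x in (28,33,40): prof(g,w,v,(x,60),(x,-60),40,f"y-prof x={x} z40",1,1.5)
prof(g,w,v,(60,0),(110,0),78,"rib",15,.6)
R=cv2.Rodrigues(np.array([0,0,s["tcp_rot"][2]]))[0]@np.diag([1,-1,-1])
print("plate far pred",w2p(w,[s["eef_pos"]+R@np.array(p,float) for p in((27,35,-21.9),(27,-35,-21.9))]).tolist())
for u in(240,275,310):
  d=np.diff(g[:,u]);print(u,[(k,int(d[k])) for k in range(190,270) if abs(d[k])>12])
E
```

```text
[467.78 -11.28  53.66] [179.99   0.1   -9.78]
cam in case [64.87 -1.35] 222.97371965069726
x y=-55 z46 [(25.2, 3.6), (27.2, 5.0), (36.0, 5.5), (38.8, -19.0)]
x y=-45 z46 [(3.2, 2.8), (4.8, 3.2), (18.8, -4.8), (24.2, 9.1), (34.8, 2.3), (36.5, -1.9), (38.8, -20.0)]
x y=0 z46 [(9.0, -5.3), (12.8, 9.5), (19.0, -28.6), (27.2, 9.8), (38.5, -17.7)]
x y=45 z46 [(0.8, 1.9), (2.5, 2.2), (5.5, 3.4), (28.0, 10.1), (38.5, -21.7)]
x y=55 z46 [(27.5, 6.4), (36.2, 11.9), (38.5, -24.6)]
y-prof x=28 z40 [(56.8, 19.9), (50.2, -2.1), (45.8, 3.7), (35.8, -18.0), (35.2, -18.0), (34.0, 21.0), (26.2, -17.4), (23.8, 15.9), (20.8, 2.9), (4.0, -1.9), (2.2, 2.4), (-5.0, -1.8), (-6.2, 2.1), (-14.5, -2.0), (-15.8, 2.0), (-26.0, -10.0), (-28.2, -5.4), (-30.5, 17.3), (-38.0, -17.0), (-40.0, 16.9), (-58.5, -8.4)]
y-prof x=33 z40 [(56.8, 16.5), (39.8, 8.4), (38.0, -2.7), (37.2, 1.6), (36.0, -4.8), (25.5, -18.3), (23.0, 20.8), (-23.5, -10.8), (-25.2, -1.9), (-27.0, -6.7), (-30.0, 21.9), (-40.0, 7.4), (-41.2, -5.4), (-58.5, -10.4)]
y-prof x=40 z40 []
rib [(74.5, -7.7), (77.2, -4.1), (80.8, 7.6), (89.8, -5.9), (91.0, 14.4)]
plate far pred [[344.14356628936173, 220.48415784811834], [200.9900623794117, 220.66819111445258]]
240 [(205, -39), (206, -19), (218, 34), (219, 78), (220, 18), (230, -36), (231, -26), (235, 14)]
275 [(204, -13), (205, -39), (206, -16), (218, 32), (219, 73), (220, 17), (228, -36), (229, -25), (235, 14)]
310 [(204, -41), (205, -18), (218, 35), (219, 78), (220, 18), (230, -37), (231, -24), (235, 14)]
```

The wall edges (36.0 and 36.2) confirm the nest pose, and the plate is centred to about 0.5 mm. I'm lowering it.

>>> {"name": "carry_out", "arguments": {"series": [[0.01,0.005,-0.1,0],[0,0,-0.15,0],[0,0,-0.1,0],[0,0,0,0],[0,0,0,0]]}}

```text
t: 17.05
eef_pos: [468.5, -11.3, 36.6]
tcp_rot: [3.142, 0.0, -0.171]
ft_force: [-0.3, -0.2, -0.5]
opening: 0.731
grip_force: 30.0
```

>>> {"name": "carry_out", "arguments": {"series": [[0,0,-0.1,0],[0,0,-0.1,0],[0,0,-0.1,0],[0,0,-0.08,0],[0,0,0,0]]}}

```text
t: 17.55
eef_pos: [468.2, -11.3, 17.0]
tcp_rot: [3.141, 0.001, -0.171]
ft_force: [-0.4, 0.1, -1.2]
opening: 0.73
grip_force: 30.0
```

>>> {"name": "carry_out", "arguments": {"series": [[0,0,-0.03,0],[0,0,-0.02,0],[0,0,0,0],[0,0,0,0],[0,0,0,0]]}}

```text
t: 18.05
eef_pos: [468.6, -11.3, 15.2]
tcp_rot: [3.142, -0.0, -0.171]
ft_force: [-0.3, -0.4, -0.6]
opening: 0.728
grip_force: 30.0
```

Run:
```python
from h import *
s=env.state();w=env.calibration("wrist");a=env.read_camera("wrist");g=cv2.cvtColor(a,cv2.COLOR_RGB2GRAY).astype(np.float32)
print(s["eef_pos"],s["tcp_rot"],s["ft_force"],s["moment"],s["opening"]*95)
v=np.array([468.8,-11.1,np.radians(-9.7)])
for y in(-15,0,15): prof(g,w,v,(-27,y),(45,y),36,f"x y={y} z36",4,2)
for y in(-55,55): prof(g,w,v,(20,y),(45,y),46,f"wall y={y} z46",4,2)
for x in (0,15,22): prof(g,w,v,(x,60),(x,-60),36,f"y-prof x={x} z36",2,3)
```

```text
[468.57 -11.31  15.25] [ 3.14 -0.   -0.17] [-0.32 -0.35 -0.62] [ 0.01  0.03 -0.03] 69.20185968266581
x y=-15 z36 [(-19.2, 7.0), (-17.0, -23.8), (-15.2, 4.3), (-12.2, 4.9), (-8.0, -3.9), (-5.0, -5.8), (-4.0, 7.2), (-3.2, -8.5), (-0.5, 27.3), (18.8, -6.5), (21.7, 8.8), (27.0, -34.6), (31.0, 9.7), (36.5, -29.1)]
x y=0 z36 [(-19.2, 7.4), (-17.0, -23.3), (-10.5, 4.8), (-5.0, -6.1), (-4.0, 6.8), (-3.2, -8.9), (-0.5, 28.5), (18.8, -6.5), (21.5, 8.1), (27.0, -36.3), (30.7, 9.9), (36.5, -25.1)]
x y=15 z36 [(-19.2, 7.2), (-17.0, -23.1), (-9.5, 4.9), (-5.0, -6.1), (-3.8, 5.4), (-3.2, -7.1), (-1.8, -3.0), (-0.5, 29.6), (18.8, -6.4), (22.0, 7.0), (27.0, -33.9), (31.0, 10.9), (36.5, -22.9)]
wall y=-55 z46 [(30.8, 4.1), (32.8, 2.7), (36.2, 13.8), (38.2, -25.1)]
wall y=55 z46 [(36.0, 19.4), (38.2, -28.6)]
y-prof x=0 z36 [(55.8, 6.3), (53.0, -3.3), (51.5, -3.7), (33.8, 16.8), (26.0, 3.8), (-28.2, -3.8), (-36.5, -16.7), (-54.5, 3.3), (-55.5, 3.4)]
y-prof x=15 z36 [(55.8, 10.0), (38.5, -3.1), (34.0, 25.4), (25.8, 5.9), (-28.2, -5.8), (-36.8, -22.1), (-41.0, 3.4)]
y-prof x=22 z36 [(55.8, 10.9), (39.8, 3.8), (36.8, -5.1), (34.0, 25.4), (24.8, 4.1), (14.8, 6.0), (2.8, 7.0), (-7.2, 6.7), (-19.0, 6.3), (-29.0, 7.0), (-31.5, -11.4), (-36.5, -13.4)]
```

The plate is centred in the nest, with its far edge at x = 27.0. I settle it the last millimetre, release and retreat.

>>> {"name": "carry_out", "arguments": {"series": [[0,0,-0.01,0],[0,0,-0.013,0],[0,0,0,0],[0,0,0,0],[0,0,0,0]]}}

```text
t: 18.6
eef_pos: [468.6, -11.3, 14.1]
tcp_rot: [3.142, -0.0, -0.171]
ft_force: [-0.2, 0.1, 2.6]
opening: 0.732
grip_force: 30.0
```

>>> {"name": "carry_out", "arguments": {"series": [[0,0,0,0],[0,0,0,0],[0,0,0,0],[0,0,0,0],[0,0,0,0]], "fingers": -0.9}}

```text
t: 19.1
eef_pos: [468.5, -11.3, 14.0]
tcp_rot: [3.142, 0.0, -0.171]
ft_force: [0.4, 0.1, 0.6]
opening: 0.949
grip_force: 0.0
```

>>> {"name": "carry_out", "arguments": {"series": [[0,0,0.05,0],[0,0,0.2,0],[0,0,0.5,0],[0,0,0.7,0],[0,0,0.8,0]]}}

```text
t: 19.6
eef_pos: [467.9, -11.2, 128.0]
tcp_rot: [3.141, 0.001, -0.171]
ft_force: [0.1, 0.4, 0.2]
opening: 0.95
grip_force: 0.0
```

Run:
```python
from h import *
s=env.state();w=env.calibration("wrist");a=env.read_camera("wrist");g=cv2.cvtColor(a,cv2.COLOR_RGB2GRAY).astype(np.float32)
cv2.imwrite("pics/after.png",a[:,:,::-1])
print(s["t"],s["eef_pos"],s["tcp_rot"],s["ft_force"],s["opening"]*95)
v=np.array([468.8,-11.1,np.radians(-9.7)])
for y in(-15,0,15): prof(g,w,v,(-40,y),(45,y),36,f"x y={y} z36",4,2)
for x in (-15,0,15): prof(g,w,v,(x,60),(x,-60),36,f"y-prof x={x} z36",2,3)
prof(g,w,v,(60,0),(110,0),78,"rib x",15,.6);prof(g,w,v,(86,50),(86,-50),78,"rib y",3,.6)
for n in("plate","cover"): print(n,[(np.round(np.array(d["position"])*[420,560]),round(d["conf"],2)) for d in env.look_for("wrist",n)])
```

```text
19.6 [467.94 -11.24 127.98] [ 3.14  0.   -0.17] [0.09 0.42 0.2 ] 90.2243239846259
x y=-15 z36 [(-39.8, -4.7), (-26.5, 12.4), (-19.0, 2.8), (-18.2, 2.8), (8.8, 4.7), (26.8, -17.1), (28.5, 7.0), (34.5, -2.3), (35.2, 2.8), (36.8, -4.9), (37.8, -14.6)]
x y=0 z36 [(-39.8, -5.6), (-26.5, 12.3), (-25.5, 2.7), (-19.2, 2.9), (7.8, 2.6), (8.8, 4.2), (26.8, -17.8), (27.8, -11.3), (28.5, 7.0), (34.2, -3.2), (35.2, 3.5), (37.8, -13.6)]
x y=15 z36 [(-39.5, -5.8), (-38.8, -2.4), (-26.5, 12.5), (-25.5, 2.6), (-19.2, 2.8), (-18.5, 2.8), (7.8, 3.1), (8.8, 4.9), (27.0, -17.6), (28.5, 6.8), (34.5, -2.8), (35.2, 3.2), (37.8, -14.2)]
y-prof x=-15 z36 [(33.8, 14.2), (26.0, 3.0), (-28.2, -3.3), (-36.2, -10.9)]
y-prof x=0 z36 [(34.2, 6.2), (33.5, 7.3), (25.5, 3.3), (-28.0, -3.4), (-36.5, -7.2)]
y-prof x=15 z36 [(52.5, 8.3), (33.8, 11.3), (-35.2, -4.0), (-36.8, -13.8), (-50.8, 6.0), (-54.0, -3.7)]
rib x [(75.8, -5.8), (77.8, -2.4), (80.8, 6.2), (89.8, -6.4), (91.0, 10.6)]
rib y [(27.8, -5.8), (26.5, 4.1), (-30.2, -4.0), (-31.8, 6.0)]
plate [(array([222., 453.]), 0.68), (array([214., 274.]), 0.6), (array([128., 277.]), 0.4)]
cover [(array([106., 275.]), 0.68)]
```

The plate lies flat in the nest, with edges at ±27 and about ±35 at the right height. Next: shut the fingers, go behind the rib and push the cover closed.

>>> {"name": "carry_out", "arguments": {"series": [[0.35,-0.06,0,0],[0.5,-0.085,0,0],[0.6,-0.1,0,0],[0.5,-0.085,0,0],[0.334,-0.06,0,0]], "fingers": 1}}

```text
t: 20.25
eef_pos: [583.7, -31.0, 125.5]
tcp_rot: [3.142, 0.001, -0.171]
ft_force: [-1.3, 0.1, 0.6]
opening: 0.588
grip_force: 0.0
```

>>> {"name": "carry_out", "arguments": {"series": [[0,0,-0.1,0],[0,0,-0.1,0],[0,0,0,0],[0,0,0,0],[0,0,0,0]]}}

```text
t: 20.75
eef_pos: [582.4, -30.7, 116.7]
tcp_rot: [3.141, -0.0, -0.171]
ft_force: [1.0, 0.6, 0.3]
opening: 0.164
grip_force: 0.0
```

>>> {"name": "carry_out", "arguments": {"series": [[0,0,-0.1,0],[0,0,-0.3,0],[0,0,-0.35,0],[0,0,-0.25,0],[0,0,-0.09,0]]}}

```text
t: 21.25
eef_pos: [582.1, -30.7, 60.7]
tcp_rot: [3.141, 0.002, -0.171]
ft_force: [-0.1, -0.1, 0.3]
opening: 0.002
grip_force: 0.0
```

>>> {"name": "carry_out", "arguments": {"series": [[-0.1,0.017,0,0],[-0.1,0.017,0,0],[-0.1,0.017,0,0],[-0.1,0.017,0,0],[-0.1,0.017,0,0]]}}

```text
t: 21.75
eef_pos: [557.7, -26.5, 62.6]
tcp_rot: [3.142, -0.001, -0.171]
ft_force: [2.6, -0.7, 1.2]
opening: 0.005
grip_force: 0.9
```

>>> {"name": "carry_out", "arguments": {"series": [[-0.2,0.034,0,0],[-0.2,0.034,0,0],[-0.2,0.034,0,0],[-0.2,0.034,0,0],[-0.2,0.034,0,0]]}}

```text
t: 22.25
eef_pos: [506.8, -17.9, 62.1]
tcp_rot: [3.141, -0.0, -0.171]
ft_force: [1.5, -0.8, 1.4]
opening: 0.005
grip_force: 0.9
```

>>> {"name": "carry_out", "arguments": {"series": [[-0.1,0.017,0,0],[-0.1,0.017,0,0],[-0.1,0.017,0,0],[-0.06,0.01,0,0],[-0.02,0.003,0,0]]}}

```text
t: 22.75
eef_pos: [488.5, -14.8, 62.0]
tcp_rot: [3.142, 0.0, -0.171]
ft_force: [0.8, -0.2, 0.3]
opening: 0.004
grip_force: 0.8
```

>>> {"name": "carry_out", "arguments": {"series": [[-0.02,0.003,0,0],[-0.02,0.003,0,0],[-0.02,0.003,0,0],[0,0,0,0],[0,0,0,0]]}}

```text
t: 23.25
eef_pos: [486.0, -14.4, 62.0]
tcp_rot: [3.142, -0.001, -0.171]
ft_force: [4.2, 0.5, -1.2]
opening: 0.006
grip_force: 1.8
```

>>> {"name": "carry_out", "arguments": {"series": [[-0.02,0.003,0,0],[-0.02,0.003,0,0],[0,0,0,0],[0,0,0,0],[0,0,0,0]]}}

```text
t: 23.75
eef_pos: [485.9, -14.4, 62.2]
tcp_rot: [-3.142, -0.005, -0.171]
ft_force: [11.0, 0.7, -6.7]
opening: 0.005
grip_force: 5.7
```

The cover is on its stop: the position did not change while the force rose to 11 N. I'm backing off, going up, and checking.

>>> {"name": "carry_out", "arguments": {"series": [[0.06,-0.01,0,0],[0.15,-0.025,0,0],[0.1,-0.017,0,0],[0,0,0.2,0],[0,0,0.4,0]]}}

```text
t: 24.25
eef_pos: [498.4, -16.6, 91.8]
tcp_rot: [3.141, 0.003, -0.171]
ft_force: [0.3, -0.3, -0.9]
opening: 0.009
grip_force: 0.0
```

>>> {"name": "carry_out", "arguments": {"series": [[0,0,0.6,0],[0,0,0.7,0],[0,0,0.4,0],[0,0,0,0],[0,0,0,0]]}}

```text
t: 24.75
eef_pos: [498.9, -16.6, 177.3]
tcp_rot: [3.142, -0.0, -0.171]
ft_force: [0.2, 0.0, -0.2]
opening: 0.007
grip_force: 0.0
```

Run:
```python
from h import *
s=env.state();w=env.calibration("wrist");a=env.read_camera("wrist");g=cv2.cvtColor(a,cv2.COLOR_RGB2GRAY).astype(np.float32)
print(s["t"],s["eef_pos"],s["ft_force"])
v=np.array([468.8,-11.1,np.radians(-9.7)])
prof(g,w,v,(-30,0),(30,0),78,"rib x",15,.6)
for y in(-50,50): prof(g,w,v,(20,y),(75,y),52,f"cover far edge y={y}",8,2)
t=env.read_camera("top")
o=cv2.imread("pics/top.png")[:,:,::-1]
for n in("tape_roll","carton","bracket","cover"): print(n,[(np.round(np.array(d["position"])*[420,560]),round(d["conf"],2)) for d in env.look_for("top",n)])
```

```text
24.75 [498.85 -16.65 177.28] [ 0.23  0.02 -0.2 ]
rib x [(-28.0, -1.5), (-26.8, -0.7), (-24.8, -0.7), (-21.0, -1.6), (-12.0, -0.6), (-11.2, -0.7), (-10.2, -0.8), (13.8, 1.2)]
cover far edge y=-50 [(45.5, -2.4), (47.5, 2.3), (52.2, 8.8), (53.5, 11.4)]
cover far edge y=50 [(46.8, 4.0), (52.8, 10.5)]
tape_roll [(array([197., 129.]), 0.62)]
carton [(array([192., 417.]), 0.65)]
bracket [(array([152., 311.]), 0.93)]
cover []
```

```bash
python3 -c "
from cell import env
print(env.job_done())"
```

```text
the job is handed in; nothing more can be done
None
```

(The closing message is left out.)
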